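Unload the piston nest

TASK

Empty the piston nest: turn the wing knob clockwise until the spider clamp clicks past its detent and is fully open, press the ejector lever of each pocket that holds a piston so that it rises, and put every piston on the floor of the steel tray, standing or lying but not stacked. When all of them are in the tray, turn the knob back until the clamp clicks fully closed again; leave the tray flat on the bench, and do not disturb the grease pot or the spring.

Things in the scene. Friction and masses are not known exactly. Their poses are not given: they have to be found in the camera images.
- nest: piston nest: a fixed dark steel block 176 x 176 mm, 65 mm high. Origin at the centre of its underside, on the bench, z up. Four pockets 60 mm wide at x = +-52, y = +-52 mm; the floor of each is a lift-out pad whose top is 11 mm above the bench. An ejector lever beside each pocket sticks out of the +y or -y side.
- nest_top (a point): centre of the block's top face, 65 mm above the bench. A piston seated in a pocket stands 2 mm below this face and cannot be gripped until it is ejected; an ejected one stands 28 mm above it. Fingers placed either side of an ejected piston, along the tangent about the nest's centre, pass the open clamp's legs.
- clamp (a joint): angle of the spider clamp in the middle of the nest, rad: 0 = closed (four legs 65 mm long, 67 to 76 mm above the bench, lie over the pockets and hold the pistons in), 0.785 = open (legs between the pockets). Opens clockwise seen from above; stops at both ends. An over-centre spring detent resists with up to about 0.2 N m until half way (0.39), then snaps it on to the other end.
- clamp_grip (a point): middle of the clamp's wing knob, on its axis, 101 mm above the bench: a black bar 64 mm long, 15 mm thick, 34 mm high (84 to 118 mm above the bench). It lies along this point's x axis, which turns with it and is the nest's x axis at clamp angle 0; grip it across its thickness from above.
- piston_a: light-metal piston, a plain cylinder 55 mm across, 52 mm tall, 0.16 kg; origin at the centre of its underside (skirt), z to its crown. When present it starts seated in the nest's pocket at x = -52, y = +52 mm of the nest (origin 11 mm above the bench) and is raised by lever_a. Absent in some starts, its pocket then being empty.
- lever_a (a joint): angle of the ejector lever of the pocket at nest x = -52, y = +52 mm, rad: 0 = up, 0.64 = pressed right down, with the pad and piston lifted 30 mm. Needs about 8 to 12 N at its tip and stays by friction where it is left; pushing an ejected piston down with over about 8 N sinks it again. A closed clamp blocks it if a piston is there.
- press_a (a point): top of the 26 x 20 mm rubber pad at the outer end of lever_a, 42 mm out from its hinge, which lies at nest x = -52, y = +95 mm, 56 mm above the bench: press straight down here. The point is about 74 mm above the bench when up and 48 mm when fully pressed.
- piston_b: light-metal piston, a plain cylinder 55 mm across, 52 mm tall, 0.16 kg; origin at the centre of its underside (skirt), z to its crown. When present it starts seated in the nest's pocket at x = +52, y = +52 mm of the nest (origin 11 mm above the bench) and is raised by lever_b. Absent in some starts, its pocket then being empty.
- lever_b (a joint): angle of the ejector lever of the pocket at nest x = +52, y = +52 mm, rad: 0 = up, 0.64 = pressed right down, with the pad and piston lifted 30 mm. Needs about 8 to 12 N at its tip and stays by friction where it is left; pushing an ejected piston down with over about 8 N sinks it again. A closed clamp blocks it if a piston is there.
- press_b (a point): top of the 26 x 20 mm rubber pad at the outer end of lever_b, 42 mm out from its hinge, which lies at nest x = +52, y = +95 mm, 56 mm above the bench: press straight down here. The point is about 74 mm above the bench when up and 48 mm when fully pressed.
- piston_c: light-metal piston, a plain cylinder 55 mm across, 52 mm tall, 0.16 kg; origin at the centre of its underside (skirt), z to its crown. When present it starts seated in the nest's pocket at x = -52, y = -52 mm of the nest (origin 11 mm above the bench) and is raised by lever_c. Absent in some starts, its pocket then being empty.
- lever_c (a joint): angle of the ejector lever of the pocket at nest x = -52, y = -52 mm, rad: 0 = up, 0.64 = pressed right down, with the pad and piston lifted 30 mm. Needs about 8 to 12 N at its tip and stays by friction where it is left; pushing an ejected piston down with over about 8 N sinks it again. A closed clamp blocks it if a piston is there.
- press_c (a point): top of the 26 x 20 mm rubber pad at the outer end of lever_c, 42 mm out from its hinge, which lies at nest x = -52, y = -95 mm, 56 mm above the bench: press straight down here. The point is about 74 mm above the bench when up and 48 mm when fully pressed.
- piston_d: light-metal piston, a plain cylinder 55 mm across, 52 mm tall, 0.16 kg; origin at the centre of its underside (skirt), z to its crown. When present it starts seated in the nest's pocket at x = +52, y = -52 mm of the nest (origin 11 mm above the bench) and is raised by lever_d. Absent in some starts, its pocket then being empty.
- lever_d (a joint): angle of the ejector lever of the pocket at nest x = +52, y = -52 mm, rad: 0 = up, 0.64 = pressed right down, with the pad and piston lifted 30 mm. Needs about 8 to 12 N at its tip and stays by friction where it is left; pushing an ejected piston down with over about 8 N sinks it again. A closed clamp blocks it if a piston is there.
- press_d (a point): top of the 26 x 20 mm rubber pad at the outer end of lever_d, 42 mm out from its hinge, which lies at nest x = +52, y = -95 mm, 56 mm above the bench: press straight down here. The point is about 74 mm above the bench when up and 48 mm when fully pressed.
- tray: loose open steel tray, 0.9 kg, 280 mm long (its y) by 140 mm wide (its x), 32 mm high, walls and floor 4 mm thick; origin at the centre of its underside, z up.
- grease_pot: bystander: dark pot 61 mm wide, 60 mm tall, origin under its centre; leave alone.
- coil_spring: bystander: black shock spring standing, 62 mm wide, 77 mm tall, origin under its centre; leave alone.
Mind the look-alikes: they are no part of the job. What is shaped like the piston_c but blue or red is not meant.

How it is judged:
By the outcome, as a careful person would: the job done as asked, in the order asked, and still so for the second after the job is handed in, with the robot touching nothing.
Of piston_a, piston_b, piston_c, piston_d only 3 to 4 are there at a start; the rules pass over those that are not, and their reading is None.
At some moment in a run one of tray may be knocked a few centimetres aside while the robot is not near it.
Once in a run the grip may slacken for a moment while it holds something.
It also fails if it takes over 210 s, if anything falls off the work surface, if the arm or the gripper's body presses on something with over 40 N, if the wrist force passes 120 N, or if a joint passes its speed limit or range.

ROBOT

A 6-joint arm with a two-finger parallel gripper is mounted at the origin on the work surface; the furniture and walls round the work are solid. World frame = base frame: x ahead of the robot, y to its left, z up, the work surface at z = 0. Lengths are in m, angles in rad, forces in N, time in s.
With the tool pointing down it reaches from about 0.325 to 0.925 m from the base axis. Payload 3.1 kg.
Tool frame: the origin (TCP) lies midway between the tips of the shut fingers; the grasp point (between the pads) lies 19 mm behind it; z points along the fingers, y is the line along which they close (so a half turn about z gives the same grasp; the last joint's range is limited). The gripper opens to 85 mm and grips with 20 to 120 N. Pads are 22 mm wide; open, the fingers measure 114 mm over their backs; the gripper's body (76 mm by 85 mm) begins 54 mm behind the grasp point. The pads swing forward as they close: fully open they stand 13 mm farther back than shut.
Start: joints at [1.079, 0.217, 1.613, -0, 1.311, -0.112], TCP at [0.232, 0.58, 0.231] pointing down, gripper open.
Joint ranges: [-2.75, 2.75], [-0.78, 2.1], [0.31, 2.55], [-1.13, 4.27], [0.13, 2.63], [-2.58, 2.58]. Speed limits (rad/s): [2.79, 2.79, 3.14, 3.14, 3.14, 3.14].

INTERFACE

Orientations are given as a unit quaternion [x, y, z, w].
In Python, from cell import ctrl gives the robot as it stands.
- The arm moves only by the tool step_arm, never from a script. Its argument "commands" is a list of rows, each a list of 7 numbers: the turn, a rotation vector about the tool's x, y, z in rad, then the shift along the tool's x, y, z in m, then the closure, from 0 (fully open) to 1 (shut). A call has exactly 8 rows; each row is the pose to reach, as a shift and turn from the pose commanded when the call began, along the tool's axes at that moment; what a row does not reach only later rows make up. A row lasts 1/10 s, in which the tool goes at most 50 mm and 8.59 degrees, less where a joint would pass 70% of its speed; a pose out of reach is approached as far as the arm can. A call with a gripper value outside its range is refused whole. The fingers move at their own pace and stop on an object; "squeeze" is the grip in N (left out, the last holds). Time passes only in rows, so rows that repeat a pose let the fingers close, or fill a call up. It gives the time, the measured TCP pose, the force, the opening and the grip force at its end, in the units of the state.
- ctrl.sense(): the state, without advancing time (a new reading comes with each control period).
- ctrl.capture(name): name is "scene" or "side" or "wrist"; returns the picture (480x640x3 uint8, red, green, blue); there is no depth.
- ctrl.calibration(name): a dict with "mtx" (3x3 intrinsics, pixels), "distortion" ([k1, k2, p1, p2, k3] as OpenCV has them; the pictures are not rectified), "R" (3x3) and "t" (3): a world point X has camera coordinates R X + t; the wrist camera has in their place "mount" (4x4, takes a point from camera to tool coordinates, whose origin is the TCP and whose axes are the flange's). Camera axes: x right, y down, z forward; pixel columns grow to the right and rows downward; lengths in m; the calibration is good to about 2 mm. A picture is of the moment at which its call begins: read the wrist's pose just before it. calibration takes no time and is no camera call.
- ctrl.hand_in(): hands the job in; it is judged then, once.
The state is a dict: "time": time; "qpos": joint angles; "qd": joint speeds; "joint_torque": joint torques, N m; "eef_pos": TCP position; "orientation": TCP orientation; "force": force on the tool from outside, world axes, zero at the start; "wrist_torque": the same for the moment, N m; "opening": finger opening in m; "finger_force": force on a finger pad.
Only numpy, scipy, OpenCV 4.12 (cv2) and the standard library are available. Lean on these libraries where they do the work, as an engineer would, in place of code of your own. Each camera call takes 0.05 s, during which the arm holds its last target. There are 200 camera calls.

## Working session

There is one attempt and no reset: what is moved stays moved. The work goes in short steps, Python scripts to look and compute and a tool call to move; the robot and the scene stay as the last step left them, time stands still between calls to the robot, and variables do not carry over. Pictures are saved under pics/ and viewed, at most 18 in all, crops included, and the job is handed in when it is done.

Besides the shell and the picture viewer there is one more tool, called after "Request:" as name([rows], argument=value, ...), one row to a line, values as JSON. step_arm: Moves the arm, as the interface text tells. Its arguments: {"type":"object","properties":{"commands":{"type":"array","items":{"type":"array","items":{"type":"number"}}},"squeeze":{"type":"number"}},"required":["commands"]}

```bash
mkdir -p pics; ls
cat > h.py <<'E'
import numpy as np, cv2
from cell import ctrl
from scipy.spatial.transform import Rotation as Ro
def cam(n,s=None):
    c=ctrl.calibration(n); K=np.array(c["mtx"]);D=np.array(c["distortion"],float)
    if n=="wrist":
        s=s or ctrl.sense(); M=np.array(c["mount"]); T=np.eye(4); T[:3,:3]=Ro.from_quat(s["orientation"]).as_matrix(); T[:3,3]=s["eef_pos"]
        W=np.linalg.inv(T@M); return K,D,W[:3,:3],W[:3,3]
    return K,D,np.array(c["R"]),np.array(c["t"])
def ray(c,px,z):
    K,D,R,t=c
    u=cv2.undistortPoints(np.array(px,float).reshape(-1,1,2),K,D).reshape(-1,2)
    d=np.c_[u,np.ones(len(u))]@R; o=-R.T@t
    return o+d*((z-o[2])/d[:,2])[:,None]
def proj(c,P):
    K,D,R,t=c
    return cv2.projectPoints(np.array(P,float).reshape(-1,1,3),cv2.Rodrigues(R)[0],t,K,D)[0].reshape(-1,2)
def shot(n,f):
    s=ctrl.sense(); im=ctrl.capture(n); cv2.imwrite(f"pics/{f}.png",im[:,:,::-1]); return im,cam(n,s)
E
python3 - <<'E'
from h import *
for n in("scene","side","wrist"):
    im,c=shot(n,n+"0"); print(n,-c[2].T@c[3], c[2][2])
s=ctrl.sense(); print({k:np.round(v,3) for k,v in s.items()})
print(ctrl.calibration("wrist")["mount"])
E
```

```text
pics
scene [-0.16973895 -0.45886946  0.9981115 ] [ 0.50777507  0.40700274 -0.75928469]
side [1.4340177  0.01005364 0.81849456] [-0.80216661  0.01687949 -0.59686164]
wrist [0.15993153 0.60723797 0.37438329] [ 0.28234592 -0.11556613 -0.95232623]
{'time': np.float64(0.15), 'qpos': array([ 1.079,  0.218,  1.615,  0.   ,  1.311, -0.112]), 'qd': array([-0.001, -0.002, -0.005,  0.   ,  0.001, -0.   ]), 'joint_torque': array([-0.0000e+00, -3.9745e+01, -3.0442e+01, -0.0000e+00,  6.0000e-03,
       -0.0000e+00]), 'eef_pos': array([0.231, 0.58 , 0.23 ]), 'orientation': array([ 0.189,  0.982, -0.001, -0.   ]), 'force': array([-0.185, -0.329,  0.28 ]), 'wrist_torque': array([ 0.027, -0.006, -0.027]), 'finger_force': np.float64(0.0), 'opening': np.float64(0.085)}
[[ 2.88992353e-04 -9.52255410e-01 -3.05302393e-01  7.65172820e-02]
 [ 9.99999699e-01  4.95076127e-04 -5.97593269e-04 -1.32584645e-03]
 [ 7.20209350e-04 -3.05302128e-01  9.52255266e-01 -1.44274487e-01]
 [ 0.00000000e+00  0.00000000e+00  0.00000000e+00  1.00000000e+00]]
```

View pics/scene0.png

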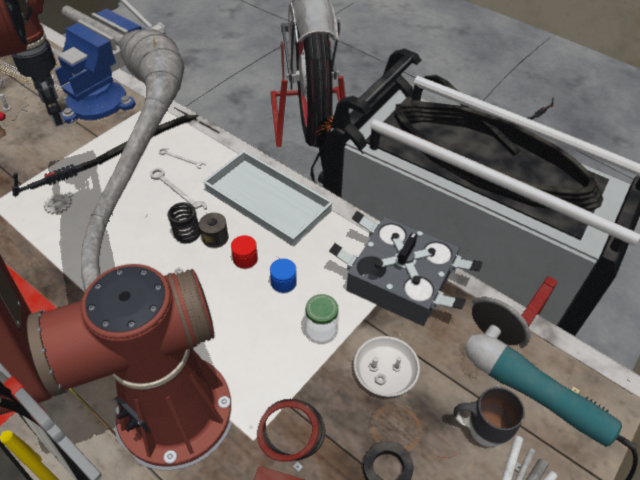

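View pics/side0.png

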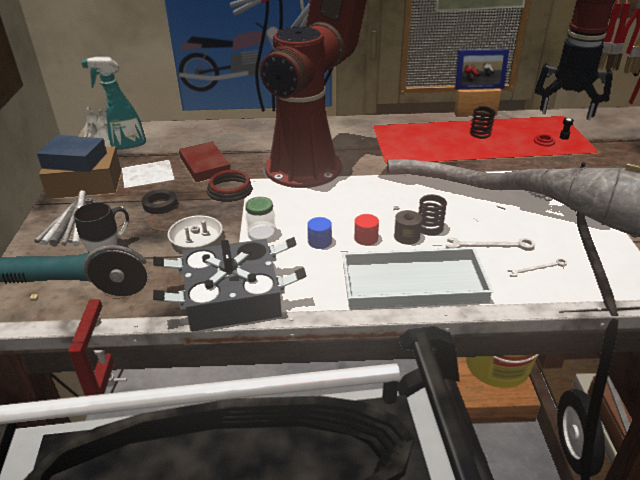

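The scene view shows the nest at about (405,265) and the tray at (267,197). There are silvery crowns at (392,237), (437,254) and (419,289), and the pocket at (371,266) looks empty. The look-alikes are a red piston (244,251), a blue piston (283,276), the jar (321,318) and the bowl (386,366). I choose the crowns inside the nest and check them in a close crop.

Run:
```python
from h import *
a=cv2.imread("pics/scene0.png")[200:330,325:485]; b=cv2.imread("pics/side0.png")[225:330,145:315]
a=cv2.resize(a,(800,600)[:1]*1+(650,),interpolation=3) if 0 else cv2.resize(a,None,fx=3.6,fy=3.6,interpolation=3)
cv2.imwrite("pics/cropa.png",a)
cv2.imwrite("pics/cropb.png",cv2.resize(b,None,fx=4,fy=4,interpolation=3))
```

```text
(no output)
```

View pics/cropa.png

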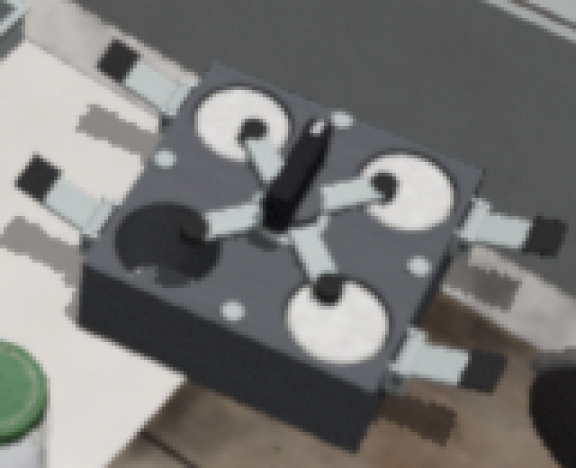

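View pics/cropb.png

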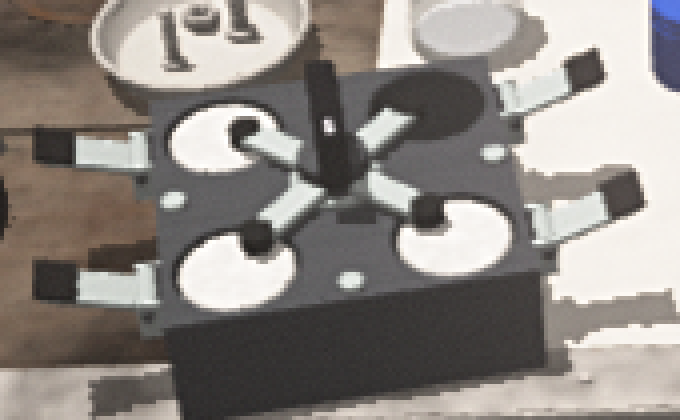

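The crops show three pistons. In crop a the crowns are at (242,123), (411,190) and (338,320), and the pocket at (167,243) is empty. The clamp is closed with its legs over the pockets, and the knob lies along the nest's x.

Run:
```python
from h import *
cs,cd=cam("scene"),cam("side")
a=np.array([[242,123],[411,191],[338,320],[167,243]])/3.6+[325,200]
b=np.array([[455,237],[236,269],[222,137],[428,103]])/4+[145,225]
A=ray(cs,a-.4,[.063]*3+[.065]);B=ray(cd,b-.4,[.063]*3+[.065])
print(np.round(A,4));print(np.round(B,4));print("ctr",A.mean(0),B.mean(0))
# knob ends at top z=.118
print("knob",ray(cs,np.array([[272,212],[318,135]])/3.6+[325,200],.11))
# pads z .074
print("pads A",ray(cs,np.array([[119,61],[40,177],[546,236],[487,372]])/3.6+[325,200],.074))
print("pads B",ray(cd,np.array([[621,194],[585,70],[54,282],[54,146]])/4+[145,225],.074))
print("trayA",ray(cs,[[205,184],[243,152],[331,203],[293,240]],.032))
print("trayB",ray(cd,[[345,255],[487,250],[492,300],[347,306]],.032))
print("pot,spring,red,blue,jar",ray(cs,[[213,221],[182,211],[244,243],[283,267],[321,305]],[.06,.077,.05,.05,.09]))
```

```text
[[ 0.5514 -0.0908  0.063 ]
 [ 0.572  -0.1958  0.063 ]
 [ 0.468  -0.2125  0.063 ]
 [ 0.4491 -0.1095  0.065 ]]
[[ 0.5515 -0.0896  0.063 ]
 [ 0.5692 -0.1926  0.063 ]
 [ 0.4671 -0.2119  0.063 ]
 [ 0.4471 -0.1083  0.065 ]]
ctr [ 0.51012651 -0.1521727   0.0635    ] [ 0.5087411  -0.15058958  0.0635    ]
knob [[ 0.47283757 -0.15922149  0.11      ]
 [ 0.53508151 -0.14850521  0.11      ]]
pads A [[ 0.53514533 -0.01179277  0.074     ]
 [ 0.43433013 -0.03046215  0.074     ]
 [ 0.58451354 -0.276434    0.074     ]
 [ 0.48304064 -0.29698254  0.074     ]]
pads B [[ 0.53803385 -0.00835668  0.074     ]
 [ 0.4367787  -0.02608911  0.074     ]
 [ 0.58750805 -0.27253008  0.074     ]
 [ 0.48513334 -0.29093215  0.074     ]]
trayA [[0.41723239 0.35074457 0.032     ]
 [0.55707067 0.36079591 0.032     ]
 [0.56161307 0.08234593 0.032     ]
 [0.42142438 0.0769723  0.032     ]]
trayB [[0.43132228 0.08613294 0.032     ]
 [0.43082784 0.38896788 0.032     ]
 [0.58683375 0.35805732 0.032     ]
 [0.58933477 0.07907245 0.032     ]]
pot,spring,red,blue,jar [[ 0.33264441  0.23029593  0.06      ]
 [ 0.30024879  0.29073229  0.077     ]
 [ 0.33694562  0.14158525  0.05      ]
 [ 0.34263588  0.03552421  0.05      ]
 [ 0.30015495 -0.09896523  0.09      ]]
```

Request:
step_arm([
  [0, 0, 0, -0.033, -0.036, 0, 0],
  [0, 0, 0, -0.066, -0.072, 0, 0],
  [0, 0, 0, -0.1, -0.108, 0, 0],
  [0, 0, 0, -0.132, -0.144, 0, 0],
  [0, 0, 0, -0.165, -0.18, 0, 0],
  [0, 0, 0, -0.2, -0.216, 0, 0],
  [0, 0, 0, -0.232, -0.252, 0, 0],
  [0, 0, 0, -0.265, -0.288, 0, 0],
])

```text
time: 0.95
eef_pos: [0.3711, 0.2129, 0.2312]
orientation: [0.189, 0.982, 0.0, 0.0]
force: [1.1, 0.9, 0.2]
opening: 0.0854
finger_force: 0.0
```

Request:
step_arm([
  [0, 0, 0, -0.033, -0.036, 0, 0],
  [0, 0, 0, -0.066, -0.072, 0, 0],
  [0, 0, -0.1, -0.1, -0.108, 0, 0],
  [0, 0, -0.2, -0.132, -0.144, 0, 0],
  [0, 0, -0.3, -0.165, -0.18, 0, 0],
  [0, 0, -0.4, -0.2, -0.216, 0, 0],
  [0, 0, -0.5, -0.232, -0.252, 0, 0],
  [0, 0, -0.558, -0.265, -0.288, 0.01, 0],
])

```text
time: 1.75
eef_pos: [0.5116, -0.1534, 0.2226]
orientation: [-0.09, 0.996, -0.001, 0.002]
force: [1.1, 0.7, 0.5]
opening: 0.0853
finger_force: 0.0
```

```bash
cat >> h.py <<'E'
def go(x,y,z,ya):
    "turn and shift (tool axes) to a tool-down pose whose y axis has heading ya"
    s=ctrl.sense(); R=Ro.from_quat(s["orientation"]).as_matrix()
    c,n=np.cos(ya),np.sin(ya); G=np.array([[-n,c,0],[c,n,0],[0,0,-1.]]).T
    G=np.column_stack([[-n*-1*-1,c,0],[c,n,0],[0,0,-1]])
    rv=Ro.from_matrix(R.T@G).as_rotvec(); d=R.T@(np.array([x,y,z])-s["eef_pos"])
    print("t",round(s["time"],2),"pos",np.round(s["eef_pos"],4),"ya",round(float(np.arctan2(R[1,1],R[0,1])),3),"F",np.round(s["force"],1),"op",round(float(s["opening"]),4))
    print("  turn",np.round(rv,3),"shift",np.round(d,4))
C=np.array([.5095,-.1513]); YAW=.177
def nest(u,v): 
    c,s=np.cos(YAW),np.sin(YAW); return C+[c*u-s*v,s*u+c*v]
E
python3 - <<'E'
from h import *
go(*C,.086,YAW+np.pi/2)
shot("wrist","w1"); print(ctrl.sense()["qpos"])
c=cam("wrist"); print(proj(c,[[*C,.118],[*nest(.032,0),.118],[*nest(-.032,0),.118]]))
E
```

```text
t 1.75 pos [ 0.5116 -0.1534  0.2226] ya 1.752 F [1.1 0.7 0.5] op 0.0853
  turn [-0.002  0.003  0.004] shift [0.0021 0.0027 0.1366]
[-0.43018813  0.03737217  1.83486869 -0.00554273  1.26488654 -2.17749435]
[[332.97136161 237.72914785]
 [332.27948758 279.32288077]
 [333.68657102 192.88068425]]
```

View pics/w1.png

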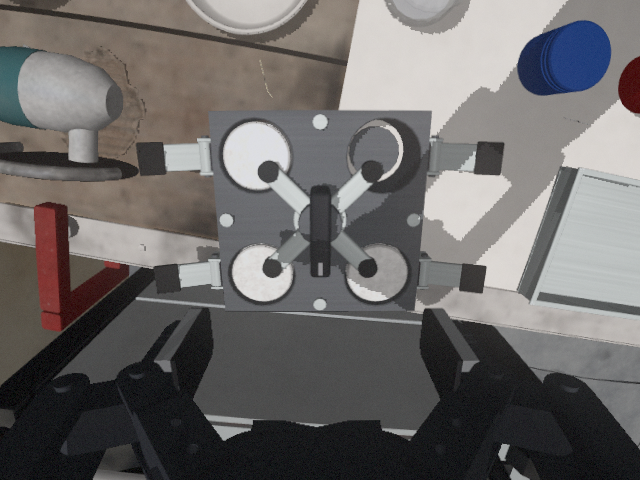

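The wrist view shows the knob centred at about (320,231), three crowns, and the pocket at (375,152) empty with its ring visible. The predicted knob column was 333, so I recheck after settling.

Run:
```python
from h import *
go(*C,.086,YAW+np.pi/2)
im,c=shot("wrist","w2"); print(c[0])
go(*C,.086,YAW+np.pi/2)
print(proj(c,[[*C,.118],[*nest(.088,.088),.065],[*nest(-.088,.088),.065],[*nest(-.088,-.088),.065],[*nest(.088,-.088),.065]]))
a=cv2.imread("pics/w1.png").astype(int);print(abs(a-im[:,:,::-1]).mean())
g=im.max(2); k=(g<60)[175:285,280:370]; print(np.argwhere(k).mean(0)+[175,280])
# white crowns
hsv=cv2.cvtColor(im,cv2.COLOR_RGB2HSV); m=((hsv[...,1]<40)&(hsv[...,2]>120)).astype(np.uint8); m[:110]=0;m[312:]=0;m[:,:215]=0;m[:,425:]=0
n,l,st,ce=cv2.connectedComponentsWithStats(m)
for i in range(1,n):
  if st[i,4]>1000: print(st[i],ce[i])
for z,p in((.118,[[320,231]]),(.065,[[211,111],[431,111],[415,311],[224,311]]),(.063,[[256,156],[263,272],[377,272]])): print(ray(c,p,z))
```

```text
t 1.8 pos [ 0.5127 -0.16    0.2199] ya 1.749 F [ 2.1 -5.6 -0.6] op 0.0855
  turn [-0.007  0.001  0.001] shift [0.0017 0.01   0.1338]
[[363.80663021   0.         316.08049549]
 [  0.         363.80663021 241.6913921 ]
 [  0.           0.           1.        ]]
t 1.85 pos [ 0.5109 -0.1559  0.2197] ya 1.744 F [-0.6  0.2 -0.9] op 0.0858
  turn [-0.001 -0.002 -0.004] shift [0.0003 0.005  0.1337]
[[332.95340465 237.71510826]
 [424.29851882 312.0020714 ]
 [444.28802944 110.93600572]
 [219.78680994 110.19868192]
 [234.34510125 311.21855886]]
12.863042534722222
[239.65171289 330.43230016]
[ 231  122   89  109 4158] [270.92376142 163.22438672]
[ 240  233   78   71 2872] [273.47005571 271.01253482]
[ 342  233   74   70 2723] [382.27910393 271.32721263]
[[ 0.50628427 -0.16121314  0.118     ]]
[[ 0.44012025 -0.26023449  0.065     ]
 [ 0.4094472  -0.09048494  0.065     ]
 [ 0.58113088 -0.05800771  0.065     ]
 [ 0.61321426 -0.2319715   0.065     ]]
[[ 0.46877557 -0.22085251  0.063     ]
 [ 0.56861813 -0.2015212   0.063     ]
 [ 0.55020338 -0.10118561  0.063     ]]
```

Request:
step_arm([
  [0, 0, 0, 0, 0, 0.02, 0],
  [0, 0, 0, 0, 0, 0.05, 0],
  [0, 0, 0, 0, 0, 0.08, 0],
  [0, 0, 0, 0, 0, 0.105, 0],
  [0, 0, 0, 0, 0, 0.125, 0],
  [0, 0, 0, 0, 0, 0.134, 0],
  [0, 0, 0, 0, 0, 0.134, 0],
  [0, 0, 0, 0, 0, 0.134, 0],
])

```text
time: 2.65
eef_pos: [0.5109, -0.1509, 0.0881]
orientation: [-0.089, 0.996, -0.0, 0.0]
force: [0.5, 0.7, 0.3]
opening: 0.0851
finger_force: 0.0
```

Request:
step_arm([
  [0, 0, 0, 0, 0, 0, 0.5],
  [0, 0, 0, 0, 0, 0, 0.9],
  [0, 0, 0, 0, 0, 0, 1],
  [0, 0, 0, 0, 0, 0, 1],
  [0, 0, 0, 0, 0, 0, 1],
  [0, 0, 0, 0, 0, 0, 1],
  [0, 0, 0, 0, 0, 0, 1],
  [0, 0, 0, 0, 0, 0, 1],
], squeeze=60)

```text
time: 3.45
eef_pos: [0.5105, -0.151, 0.0877]
orientation: [-0.089, 0.996, -0.0, 0.0]
force: [-1.5, -0.3, 4.0]
opening: 0.014
finger_force: 59.6
```

Run:
```python
from h import *
go(*C,.086,YAW+np.pi/2); s=ctrl.sense(); print(s["finger_force"],s["wrist_torque"])
```

```text
t 3.45 pos [ 0.5105 -0.151   0.0877] ya 1.749 F [-1.5 -0.3  4. ] op 0.014
  turn [-0.     0.     0.001] shift [ 0.0011 -0.0001  0.0017]
59.63564872741699 [0.09224873 0.24198272 0.11123632]
```

Request:
step_arm([
  [0, 0, 0.05, 0, 0, 0, 1],
  [0, 0, 0.1, 0, 0, 0, 1],
  [0, 0, 0.16, 0, 0, 0, 1],
  [0, 0, 0.22, 0, 0, 0, 1],
  [0, 0, 0.28, 0, 0, 0, 1],
  [0, 0, 0.34, 0, 0, 0, 1],
  [0, 0, 0.39, 0, 0, 0, 1],
  [0, 0, 0.44, 0, 0, 0, 1],
])

```text
time: 4.25
eef_pos: [0.5105, -0.1515, 0.0877]
orientation: [0.132, 0.991, -0.0, 0.0]
force: [-1.5, -0.1, 3.5]
opening: 0.0144
finger_force: 59.8
```

Request:
step_arm([
  [0, 0, 0.06, 0, 0, 0, 1],
  [0, 0, 0.12, 0, 0, 0, 1],
  [0, 0, 0.18, 0, 0, 0, 1],
  [0, 0, 0.24, 0, 0, 0, 1],
  [0, 0, 0.3, 0, 0, 0, 1],
  [0, 0, 0.34, 0, 0, 0, 1],
  [0, 0, 0.35, 0, 0, 0, 1],
  [0, 0, 0.35, 0, 0, 0, 1],
])

```text
time: 5.05
eef_pos: [0.5103, -0.1519, 0.0877]
orientation: [0.3, 0.954, -0.001, 0.0]
force: [-3.2, -3.6, 4.2]
opening: 0.0141
finger_force: 60.0
```

Request:
step_arm([
  [0, 0, 0, 0, 0, 0, 0.5],
  [0, 0, 0, 0, 0, 0, 0.2],
  [0, 0, 0, 0, 0, 0, 0],
  [0, 0, 0, 0, 0, 0, 0],
  [0, 0, 0, 0, 0, -0.02, 0],
  [0, 0, 0, 0, 0, -0.05, 0],
  [0, 0, 0, 0, 0, -0.08, 0],
  [0, 0, 0, 0, 0, -0.09, 0],
])

```text
time: 5.85
eef_pos: [0.5127, -0.1517, 0.1809]
orientation: [0.301, 0.954, -0.0, 0.003]
force: [1.0, -0.5, -0.3]
opening: 0.0854
finger_force: 0.0
```

Run:
```python
from h import *
import time
ctrl.capture("side")
im,_=shot("scene","s2"); a=cv2.resize(im[180:340,320:500,::-1],None,fx=3.3,fy=3.3,interpolation=3); cv2.imwrite("pics/s2c.png",a)
for n in((.052,.134),(.052,-.134),(-.052,-.134)): print(nest(*n)); go(*nest(*n),.1,YAW+np.pi/4)
```

```text
[ 0.53709322 -0.01023755]
t 5.95 pos [ 0.5118 -0.1514  0.1792] ya 0.959 F [ 0.5 -0.3  0. ] op 0.0855
  turn [ 0.001  0.004 -0.003] shift [0.0607 0.13   0.079 ]
[ 0.58428192 -0.27405041]
t 5.95 pos [ 0.5118 -0.1514  0.1792] ya 0.959 F [ 0.5 -0.3  0. ] op 0.0855
  turn [ 0.001  0.004 -0.003] shift [-0.1294 -0.0589  0.0796]
[ 0.48190678 -0.29236245]
t 5.95 pos [ 0.5118 -0.1514  0.1792] ya 0.959 F [ 0.5 -0.3  0. ] op 0.0855
  turn [ 0.001  0.004 -0.003] shift [-0.0561 -0.1326  0.0793]
```

View pics/s2c.png

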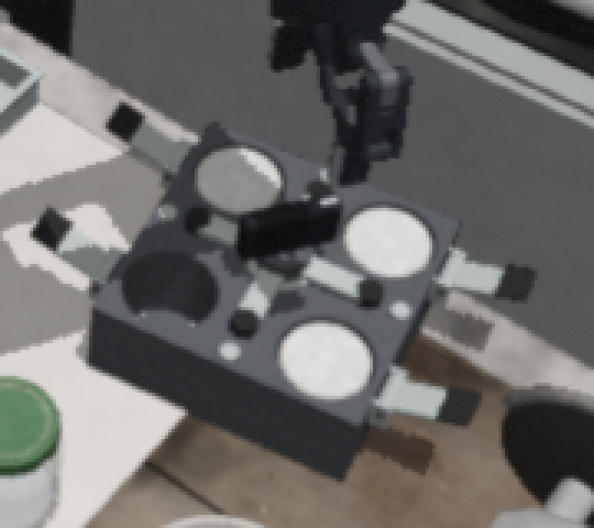

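The crop shows the clamp open: the legs lie between the pockets and the knob is at about (290,222). The grinder disc stands close to one of the levers, so I measure its clearance before pressing there.

Run:
```python
from h import *
cs,cd=cam("scene"),cam("side")
def tri(p,q):
    f=lambda c,x:cv2.undistortPoints(np.array([[x]],float),c[0],c[1]).reshape(2,1)
    P=[np.c_[c[2],c[3]] for c in(cs,cd)]
    X=cv2.triangulatePoints(*P,f(cs,p),f(cd,q)).ravel();X=X[:3]/X[3]
    return np.round(X,3),np.round(proj(cs,X)-p,1)
print("hub",tri((500,322),(114,272)))
print("tipnear",tri((528,335),(147,272)),tri((500,297),(118,247)))
a=cv2.imread("pics/scene0.png")[270:390,430:560]; b=cv2.imread("pics/side0.png")[230:320,50:200]
o=np.vstack([cv2.resize(a,(600,554))[:400,:400] if 0 else cv2.resize(a,(433,400),interpolation=3)]); p=cv2.resize(b,(360,216),interpolation=3)
c=np.zeros((400,793,3),np.uint8); c[:,:433]=o; c[:216,433:]=p; cv2.imwrite("pics/disc.png",c)
```

```text
hub (array([ 0.502, -0.377,  0.065]), array([[0.2, 0. ]]))
tipnear (array([ 0.499, -0.379,  0.055]), array([[-28.9,  -9. ]])) (array([ 0.504, -0.356,  0.128]), array([[-0.4, -0.1]]))
```

View pics/disc.png

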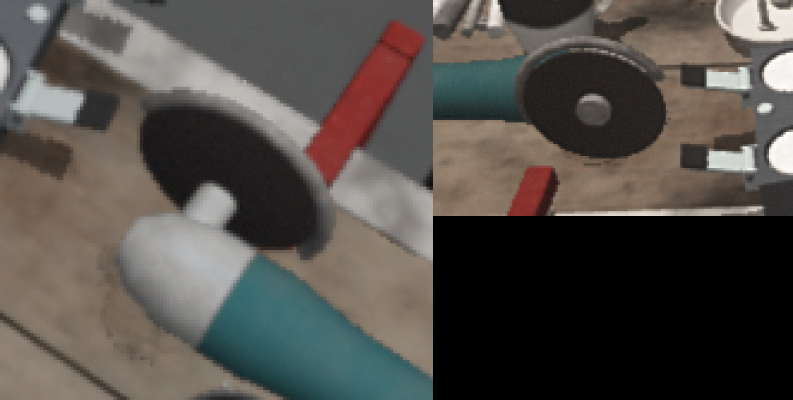

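Disc centre is about (0.502,-0.377,0.065) with radius about 58 mm, so its near edge is at y≈-0.319. Pressing with the fingers in line with the nest's x and slightly inboard clears it. First I press lever d.

Request:
step_arm([
  [0, 0, 0.1, -0.02, -0.009, 0, 1],
  [0, 0, 0.2, -0.04, -0.018, 0, 1],
  [0, 0, 0.32, -0.065, -0.028, 0, 1],
  [0, 0, 0.44, -0.09, -0.04, 0.01, 1],
  [0, 0, 0.56, -0.115, -0.05, 0.03, 1],
  [0, 0, 0.68, -0.128, -0.056, 0.055, 1],
  [0, 0, 0.785, -0.128, -0.056, 0.078, 1],
  [0, 0, 0.785, -0.128, -0.056, 0.078, 1],
])

```text
time: 6.75
eef_pos: [0.5784, -0.268, 0.092]
orientation: [0.643, 0.766, -0.001, -0.006]
force: [-0.8, 0.0, -0.4]
opening: -0.0002
finger_force: 0.0
```

Request:
step_arm([
  [0, 0, 0, 0, 0, 0.01, 1],
  [0, 0, 0, 0, 0, 0.02, 1],
  [0, 0, 0, 0, 0, 0.028, 1],
  [0, 0, 0, 0, 0, 0.034, 1],
  [0, 0, 0, 0, 0, 0.04, 1],
  [0, 0, 0, 0, 0, 0.045, 1],
  [0, 0, 0, 0, 0, 0.05, 1],
  [0, 0, 0, 0, 0, 0.05, 1],
])

```text
time: 7.55
eef_pos: [0.5841, -0.2732, 0.0533]
orientation: [0.642, 0.766, -0.001, 0.003]
force: [-5.4, -3.1, 11.0]
opening: -0.0
finger_force: 5.3
```

Run:
```python
from h import *
go(*nest(.052,-.131),.048,YAW)
im,_=shot("scene","s3"); a=cv2.resize(im[180:340,320:500,::-1],None,fx=3.3,fy=3.3,interpolation=3); cv2.imwrite("pics/s3c.png",a)
```

```text
t 7.55 pos [ 0.5841 -0.2732  0.0533] ya 0.176 F [-5.4 -3.1 11. ] op -0.0
  turn [ 0.001  0.006 -0.001] shift [ 0.0022 -0.      0.0053]
```

View pics/s3c.png

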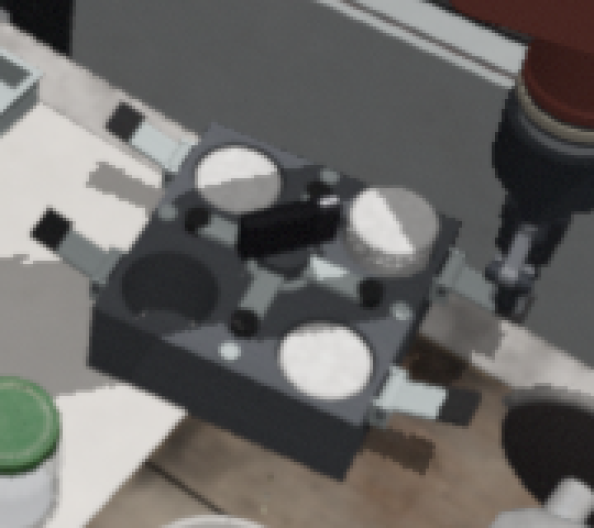

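The piston at crop (393,230) has partly risen. I press further.

Request:
step_arm([
  [0, 0, 0, 0, 0, 0.002, 1],
  [0, 0, 0, 0, 0, 0.004, 1],
  [0, 0, 0, 0, 0, 0.006, 1],
  [0, 0, 0, 0, 0, 0.008, 1],
  [0, 0, 0, 0, 0, 0.009, 1],
  [0, 0, 0, 0, 0, 0.01, 1],
  [0, 0, 0, 0, 0, 0.01, 1],
  [0, 0, 0, 0, 0, 0.01, 1],
])

```text
time: 8.4
eef_pos: [0.5843, -0.2726, 0.0477]
orientation: [0.642, 0.767, -0.001, 0.001]
force: [-13.3, 2.0, 30.2]
opening: 0.0004
finger_force: 13.7
```

Request:
step_arm([
  [0, 0, 0, 0, 0, -0.02, 1],
  [0, 0, 0, 0, 0, -0.05, 1],
  [0, 0, 0, 0, -0.02, -0.065, 1],
  [0, 0, 0, 0.002, -0.05, -0.065, 1],
  [0, 0, 0, 0.003, -0.08, -0.065, 1],
  [0, 0, 0, 0.003, -0.104, -0.065, 1],
  [0, 0, 0, 0.003, -0.104, -0.065, 1],
  [0, 0, 0, 0.003, -0.104, -0.065, 1],
])

```text
time: 9.2
eef_pos: [0.4805, -0.2856, 0.1049]
orientation: [0.643, 0.766, 0.0, 0.001]
force: [0.4, -0.5, -0.3]
opening: 0.0002
finger_force: 0.0
```

Request:
step_arm([
  [0, 0, 0, 0, 0, 0.015, 1],
  [0, 0, 0, 0, 0, 0.03, 1],
  [0, 0, 0, 0, 0, 0.037, 1],
  [0, 0, 0, 0, 0, 0.043, 1],
  [0, 0, 0, 0, 0, 0.048, 1],
  [0, 0, 0, 0, 0, 0.053, 1],
  [0, 0, 0, 0, 0, 0.058, 1],
  [0, 0, 0, 0, 0, 0.06, 1],
])

```text
time: 10.0
eef_pos: [0.4817, -0.2872, 0.0489]
orientation: [0.642, 0.766, -0.001, 0.0]
force: [-11.7, 4.8, 39.0]
opening: 0.0001
finger_force: 17.2
```

Request:
step_arm([
  [0, 0, 0, 0, 0, 0.001, 1],
  [0, 0, 0, 0, 0, 0.002, 1],
  [0, 0, 0, 0, 0, 0.003, 1],
  [0, 0, 0, 0, 0, 0.004, 1],
  [0, 0, 0, 0, 0, 0.004, 1],
  [0, 0, 0, 0, 0, 0.004, 1],
  [0, 0, 0, 0, 0, 0.004, 1],
  [0, 0, 0, 0, 0, 0.004, 1],
])

```text
time: 10.8
eef_pos: [0.4818, -0.2872, 0.0486]
orientation: [0.642, 0.767, -0.001, -0.0]
force: [-15.1, 7.6, 48.6]
opening: 0.0002
finger_force: 21.5
```

Run:
```python
from h import *
go(*nest(-.052,-.128),.048,YAW); go(*nest(.052,.131),.18,YAW)
```

```text
t 10.8 pos [ 0.4818 -0.2872  0.0486] ya 0.176 F [-15.1   7.6  48.6] op 0.0002
  turn [-0.002  0.001 -0.001] shift [ 0.0009 -0.0008  0.0006]
t 10.8 pos [ 0.4818 -0.2872  0.0486] ya 0.176 F [-15.1   7.6  48.6] op 0.0002
  turn [-0.002  0.001 -0.001] shift [ 0.2599  0.1027 -0.1319]
```

Request:
step_arm([
  [0, 0, 0, 0, 0, -0.04, 1],
  [0, 0, 0, 0, 0, -0.09, 1],
  [0, 0, 0, 0.02, 0.01, -0.13, 1],
  [0, 0, 0, 0.065, 0.03, -0.137, 1],
  [0, 0, 0, 0.11, 0.05, -0.137, 1],
  [0, 0, 0, 0.155, 0.07, -0.137, 1],
  [0, 0, 0, 0.2, 0.09, -0.137, 1],
  [0, 0, 0, 0.24, 0.104, -0.137, 1],
])

```text
time: 11.6
eef_pos: [0.5411, -0.0281, 0.1757]
orientation: [0.642, 0.766, -0.0, -0.001]
force: [0.5, 0.2, -0.6]
opening: -0.0001
finger_force: 0.0
```

Request:
step_arm([
  [0, 0, 0, 0.02, 0, 0.01, 1],
  [0, 0, 0, 0.02, 0, 0.04, 1],
  [0, 0, 0, 0.02, 0, 0.08, 1],
  [0, 0, 0, 0.02, 0, 0.1, 1],
  [0, 0, 0, 0.02, 0, 0.107, 1],
  [0, 0, 0, 0.02, 0, 0.113, 1],
  [0, 0, 0, 0.02, 0, 0.119, 1],
  [0, 0, 0, 0.02, 0, 0.125, 1],
])

```text
time: 12.4
eef_pos: [0.5365, -0.0094, 0.053]
orientation: [0.643, 0.766, -0.0, -0.003]
force: [-7.2, 5.5, 15.1]
opening: 0.0001
finger_force: 8.8
```

Request:
step_arm([
  [0, 0, 0, 0, 0, 0.003, 1],
  [0, 0, 0, 0, 0, 0.006, 1],
  [0, 0, 0, 0, 0, 0.008, 1],
  [0, 0, 0, 0, 0, 0.01, 1],
  [0, 0, 0, 0, 0, 0.01, 1],
  [0, 0, 0, 0, 0, 0.01, 1],
  [0, 0, 0, 0, 0, 0.01, 1],
  [0, 0, 0, 0, 0, 0.01, 1],
])

```text
time: 13.2
eef_pos: [0.537, -0.0102, 0.047]
orientation: [0.643, 0.766, -0.001, -0.003]
force: [-15.7, 3.6, 35.7]
opening: 0.0001
finger_force: 18.2
```

Run:
```python
from h import *
go(*nest(.052,.131),.178,YAW)
go(*nest(.052,.052),.178,YAW-np.pi/4)
```

```text
t 13.2 pos [ 0.537  -0.0102  0.047 ] ya 0.175 F [-15.7   3.6  35.7] op 0.0001
  turn [-0.005 -0.002 -0.002] shift [-0.0027 -0.0006 -0.131 ]
t 13.2 pos [ 0.537  -0.0102  0.047 ] ya 0.175 F [-15.7   3.6  35.7] op 0.0001
  turn [-0.006 -0.     0.783] shift [-0.0817 -0.0004 -0.1312]
```

Request:
step_arm([
  [0, 0, 0, 0, 0, -0.04, 1],
  [0, 0, 0.1, 0, 0, -0.08, 1],
  [0, 0, 0.24, -0.02, 0, -0.12, 0.5],
  [0, 0, 0.38, -0.04, 0, -0.135, 0],
  [0, 0, 0.52, -0.07, 0, -0.138, 0],
  [0, 0, 0.66, -0.081, 0, -0.138, 0],
  [0, 0, 0.783, -0.081, 0, -0.138, 0],
  [0, 0, 0.783, -0.081, 0, -0.138, 0],
])

```text
time: 14.0
eef_pos: [0.5514, -0.0913, 0.1792]
orientation: [0.887, 0.462, -0.001, -0.001]
force: [-0.1, 0.3, -0.4]
opening: 0.0849
finger_force: 0.0
```

Request:
step_arm([
  [0, 0, 0, 0, 0, 0, 0],
  [0, 0, 0, 0, 0, 0, 0],
  [0, 0, 0, 0, 0, 0, 0],
  [0, 0, 0, 0, 0, 0, 0],
  [0, 0, 0, 0, 0, 0, 0],
  [0, 0, 0, 0, 0, 0, 0],
  [0, 0, 0, 0, 0, 0, 0],
  [0, 0, 0, 0, 0, 0, 0],
])

```text
time: 14.8
eef_pos: [0.5515, -0.0911, 0.1803]
orientation: [0.887, 0.463, 0.0, 0.0]
force: [0.6, -0.6, 0.1]
opening: 0.0853
finger_force: 0.0
```

Run:
```python
from h import *
go(*nest(.052,.052),.063,YAW-np.pi/4)
im,c=shot("wrist","w3")
for p in((.052,.052),(.052,-.052),(-.052,-.052)):
  print(p,proj(c,[*nest(*p),.093]))
```

```text
t 14.8 pos [ 0.5515 -0.0911  0.1803] ya -0.609 F [ 0.6 -0.6  0.1] op 0.0853
  turn [ 0. -0. -0.] shift [ 1.000e-04 -0.000e+00  1.173e-01]
(0.052, 0.052) [[313.07376385 245.59738357]]
(0.052, -0.052) [[412.81010793 339.88036521]]
(-0.052, -0.052) [[313.61674679 418.52396183]]
```

View pics/w3.png

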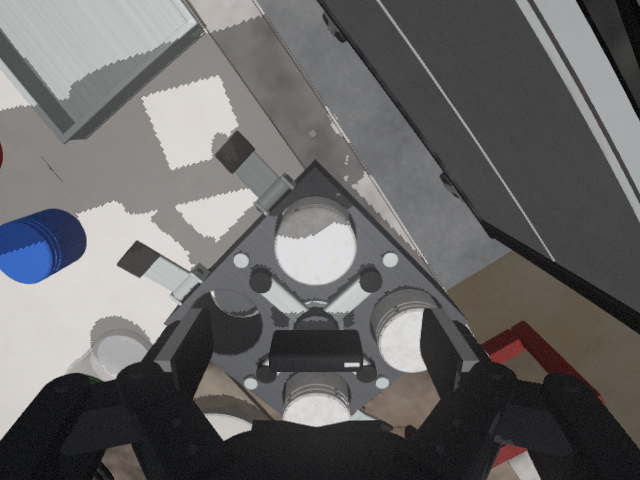

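All three pistons are raised. The crown of b is at about (315,248), against (313,246) predicted, so I grasp it.

Request:
step_arm([
  [0, 0, 0, 0, 0, 0.03, 0],
  [0, 0, 0, 0, 0, 0.06, 0],
  [0, 0, 0, 0, 0, 0.085, 0],
  [0, 0, 0, 0, 0, 0.105, 0],
  [0, 0, 0, 0, 0, 0.117, 0],
  [0, 0, 0, 0, 0, 0.117, 0],
  [0, 0, 0, 0, 0, 0.117, 0.2],
  [0, 0, 0, 0, 0, 0.117, 0.5],
])

```text
time: 15.65
eef_pos: [0.5529, -0.0915, 0.0648]
orientation: [0.887, 0.463, 0.001, 0.001]
force: [0.7, 0.7, 0.3]
opening: 0.0595
finger_force: 0.0
```

Request:
step_arm([
  [0, 0, 0, 0, 0, 0, 1],
  [0, 0, 0, 0, 0, 0, 1],
  [0, 0, 0, 0, 0, 0, 1],
  [0, 0, 0, 0, 0, 0, 1],
  [0, 0, 0, 0, 0, 0, 1],
  [0, 0, 0, 0, 0, 0, 1],
  [0, 0, 0, 0, 0, 0, 1],
  [0, 0, 0, 0, 0, 0, 1],
], squeeze=50)

```text
time: 16.45
eef_pos: [0.5527, -0.0913, 0.0649]
orientation: [0.887, 0.463, 0.001, 0.001]
force: [-1.7, 0.5, 5.6]
opening: 0.0532
finger_force: 52.4
```

Request:
step_arm([
  [0, 0, 0, 0, 0, -0.01, 1],
  [0, 0, 0, 0, 0, -0.025, 1],
  [0, 0, 0, 0, 0, -0.045, 1],
  [0, 0, 0, 0, 0, -0.065, 1],
  [0, 0, 0, 0, 0, -0.085, 1],
  [0, 0, 0, 0, 0, -0.095, 1],
  [0, 0, 0, 0, 0, -0.095, 1],
  [0, 0, 0, 0, 0, -0.095, 1],
])

```text
time: 17.25
eef_pos: [0.5511, -0.091, 0.1579]
orientation: [0.887, 0.463, -0.0, -0.0]
force: [-0.3, 0.3, -2.2]
opening: 0.0534
finger_force: 53.1
```

Run:
```python
from h import *
im,c=shot("scene","s4"); d,_=shot("side","d4")
cv2.imwrite("pics/m4.png",np.vstack([im[120:320,150:550,::-1],d[190:330,130:530,::-1]]))
go(.5,.13,.158,YAW-np.pi/4)
```

```text
t 17.35 pos [ 0.5504 -0.0907  0.1568] ya -0.609 F [ 0.4  0.3 -1.9] op 0.0533
  turn [-0.003  0.001 -0.001] shift [ 0.1522 -0.1676 -0.0009]
```

View pics/m4.png

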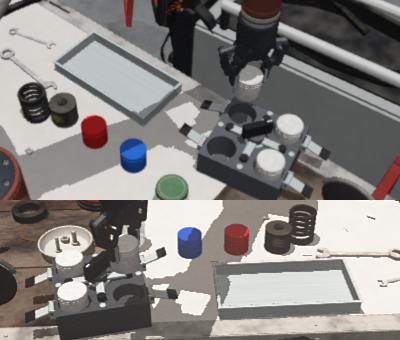

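b is held above the nest, and the tray hasn't moved (scene corners at about (205,188), (243,154), (332,204) and (293,241)). I carry it to the far end of the tray.

Request:
step_arm([
  [0, 0, 0, 0.015, -0.014, 0, 1],
  [0, 0, -0.08, 0.045, -0.043, 0, 1],
  [0, 0, -0.18, 0.08, -0.076, 0, 1],
  [0, 0, -0.28, 0.115, -0.11, 0, 1],
  [0, 0, -0.38, 0.15, -0.143, 0, 1],
  [0, 0, -0.48, 0.185, -0.177, 0, 1],
  [0, 0, -0.58, 0.22, -0.21, 0, 1],
  [0, 0, -0.628, 0.25, -0.239, 0, 1],
])

```text
time: 18.15
eef_pos: [0.4969, 0.2527, 0.1569]
orientation: [0.699, 0.715, -0.001, -0.001]
force: [0.3, -0.1, -2.0]
opening: 0.053
finger_force: 53.1
```

Run:
```python
from h import *
im,c=shot("wrist","w5"); print(ctrl.sense()["finger_force"])
g=cv2.cvtColor(im,cv2.COLOR_RGB2GRAY)
go(.49,.30,.032,.02)
```

```text
53.16418720060028
t 18.2 pos [0.4957 0.2587 0.1572] ya 0.026 F [-0.5  4.1 -1.2] op 0.0536
  turn [-0.003 -0.006  0.006] shift [ 0.0407 -0.0043  0.1254]
```

View pics/w5.png

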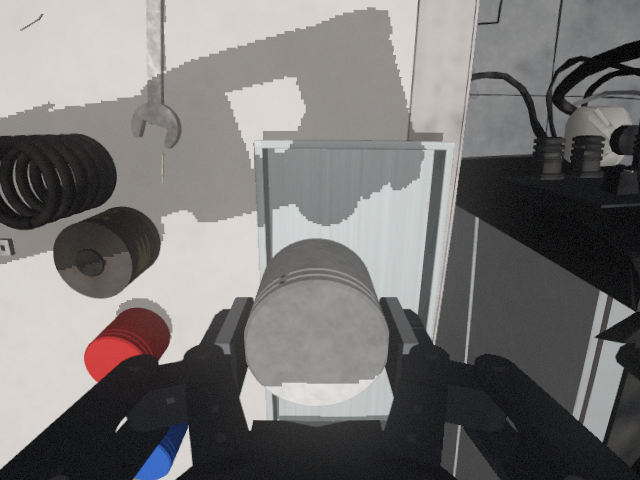

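The wrist view shows the tray's far rim corners at (255,142) and (452,144), with the piston held above the tray.

Run:
```python
from h import *
im,c=shot("wrist","w6"); s=ctrl.sense(); print(s["eef_pos"],s["qd"].max())
w5=cam("wrist")
print(ray(c,[[255,142],[452,144],[258,230],[440,280]],.032))
cs=cam("scene"); print(proj(cs,[[.42,.355,.032],[.56,.355,.032]]))
```

```text
[0.49637331 0.25523842 0.15706416] 0.02094181104077072
[[0.45056585 0.32332435 0.032     ]
 [0.59318106 0.32615956 0.032     ]
 [0.45149428 0.2574686  0.032     ]
 [0.59776685 0.21940145 0.032     ]]
[[204.62040804 182.56197976]
 [245.4738827  152.39424303]]
```

Run:
```python
from h import *
im,c=shot("scene","s7"); d,cd=shot("side","d7")
a=cv2.resize(im[130:260,180:350,::-1],None,fx=2.3,fy=2.3); b=cv2.resize(d[230:320,330:510,::-1],(391,195))
cv2.imwrite("pics/m7.png",np.vstack([a,b]))
T=np.array([[.45,.323],[.593,.326],[.597,.046],[.455,.046]])
for n,k in(("scene",c),("side",cd)): print(n,proj(k,np.c_[T,[.032]*4]))
```

```text
scene [[223.02326698 181.83378602]
 [262.91202317 150.62578735]
 [352.77204256 201.84956083]
 [313.73449051 237.9546858 ]]
side [[458.09569033 256.61614953]
 [476.14241114 302.76235263]
 [329.91029078 309.37780894]
 [326.60683256 262.62844834]]
```

View pics/m7.png

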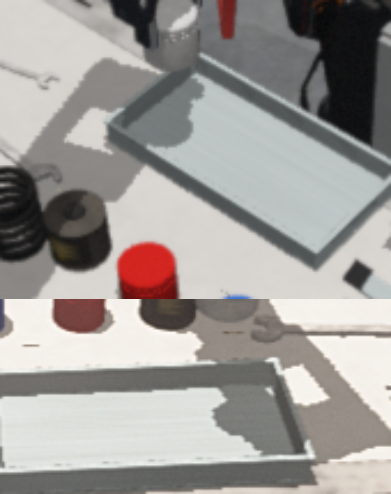

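The tray has been knocked. Scene corners (228,184), (267,154) and (316,242) agree with the wrist estimate, so its centre is now about (0.526,0.185). I place b at the far end of the new position.

Request:
step_arm([
  [0, 0, 0, 0.007, 0.013, 0, 1],
  [0, 0, 0, 0.014, 0.027, 0.02, 1],
  [0, 0, 0, 0.014, 0.027, 0.05, 1],
  [0, 0, 0, 0.014, 0.027, 0.08, 1],
  [0, 0, 0, 0.014, 0.027, 0.1, 1],
  [0, 0, 0, 0.014, 0.027, 0.115, 1],
  [0, 0, 0, 0.014, 0.027, 0.122, 1],
  [0, 0, 0, 0.014, 0.027, 0.125, 1],
])

```text
time: 19.15
eef_pos: [0.5252, 0.2644, 0.0327]
orientation: [0.701, 0.713, -0.0, -0.0]
force: [0.1, 0.1, -2.3]
opening: 0.0531
finger_force: 53.2
```

Run:
```python
from h import *
go(.5235,.27,.03,.03)
```

```text
t 19.15 pos [0.5252 0.2644 0.0327] ya 0.018 F [ 0.1  0.1 -2.3] op 0.0531
  turn [-0.001  0.    -0.012] shift [ 0.0057 -0.0016  0.0027]
```

Request:
step_arm([
  [0, 0, 0, 0, 0, 0.002, 1],
  [0, 0, 0, 0, 0, 0.003, 1],
  [0, 0, 0, 0, 0, 0.003, 1],
  [0, 0, 0, 0, 0, 0.003, 0.6],
  [0, 0, 0, 0, 0, 0.003, 0.2],
  [0, 0, 0, 0, 0, 0.003, 0.15],
  [0, 0, 0, 0, 0, -0.01, 0.15],
  [0, 0, 0, 0, 0, -0.03, 0.15],
])

```text
time: 19.95
eef_pos: [0.5241, 0.2649, 0.0631]
orientation: [0.7, 0.714, -0.001, -0.001]
force: [1.2, 0.1, -0.3]
opening: 0.0725
finger_force: 0.0
```

Request:
step_arm([
  [0, 0, 0, 0, 0, -0.04, 0.15],
  [0, 0, 0, 0, 0, -0.08, 0.15],
  [0, 0, 0, -0.02, 0, -0.11, 0],
  [0, 0, 0, -0.06, 0, -0.12, 0],
  [0, 0, 0, -0.1, 0, -0.12, 0],
  [0, 0, 0, -0.14, 0, -0.12, 0],
  [0, 0, 0, -0.17, 0, -0.12, 0],
  [0, 0, 0, -0.18, 0, -0.12, 0],
])

```text
time: 20.75
eef_pos: [0.529, 0.0828, 0.1848]
orientation: [0.701, 0.713, 0.0, 0.001]
force: [0.6, 0.3, -0.2]
opening: 0.0857
finger_force: 0.0
```

Run:
```python
from h import *
ctrl.capture("scene")
go(*nest(.052,-.052),.18,YAW+np.pi/4)
d,cd=shot("side","d8"); im,cs=shot("scene","s8")
cv2.imwrite("pics/m8.png",np.vstack([im[120:330,150:550,::-1],d[190:330,130:530,::-1]]))
```

```text
t 20.8 pos [0.5291 0.0827 0.1846] ya 0.016 F [ 1.  -0.6 -0.3] op 0.0861
  turn [ 0.001  0.002 -0.946] shift [-0.2766  0.0363  0.0049]
```

View pics/m8.png

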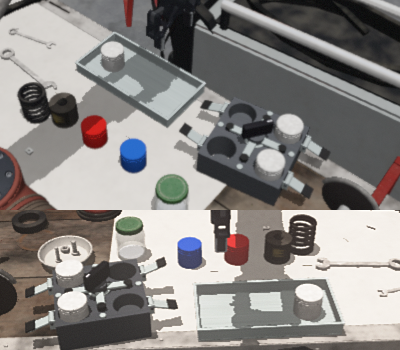

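b stands in the tray at crop (112,53). Next is d.

Request:
step_arm([
  [0, 0, -0.12, -0.03, 0.004, 0, 0],
  [0, 0, -0.26, -0.07, 0.009, 0, 0],
  [0, 0, -0.4, -0.115, 0.015, 0, 0],
  [0, 0, -0.54, -0.16, 0.02, 0, 0],
  [0, 0, -0.68, -0.205, 0.026, 0, 0],
  [0, 0, -0.82, -0.245, 0.032, 0, 0],
  [0, 0, -0.946, -0.277, 0.036, 0, 0],
  [0, 0, -0.946, -0.277, 0.036, 0, 0],
])

```text
time: 21.7
eef_pos: [0.5713, -0.1935, 0.1838]
orientation: [0.299, 0.954, -0.0, 0.001]
force: [0.2, -0.3, 1.4]
opening: 0.0853
finger_force: 0.0
```

Request:
step_arm([
  [0, 0, 0, 0, 0, 0.02, 0],
  [0, 0, 0, 0, 0, 0.04, 0],
  [0, 0, 0, 0, 0, 0.06, 0],
  [0, 0, 0, 0, 0, 0.06, 0],
  [0, 0, 0, 0, 0, 0.06, 0],
  [0, 0, 0, 0, 0, 0.06, 0],
  [0, 0, 0, 0, 0, 0.06, 0],
  [0, 0, 0, 0, 0, 0.06, 0],
])

```text
time: 22.5
eef_pos: [0.5707, -0.1912, 0.1246]
orientation: [0.298, 0.954, -0.0, 0.001]
force: [0.7, 0.3, -1.0]
opening: 0.0853
finger_force: 0.0
```

Run:
```python
from h import *
go(*nest(.052,-.052),.063,YAW+np.pi/4)
```

```text
t 22.5 pos [ 0.5707 -0.1912  0.1246] ya 0.965 F [ 0.7  0.3 -1. ] op 0.0853
  turn [0.    0.002 0.003] shift [-0.0004 -0.0023  0.0616]
```

Request:
step_arm([
  [0, 0, 0, 0, -0.002, 0.015, 0],
  [0, 0, 0, 0, -0.002, 0.03, 0],
  [0, 0, 0, 0, -0.002, 0.045, 0],
  [0, 0, 0, 0, -0.002, 0.055, 0],
  [0, 0, 0, 0, -0.002, 0.06, 0],
  [0, 0, 0, 0, -0.002, 0.06, 0],
  [0, 0, 0, 0, -0.002, 0.06, 0.2],
  [0, 0, 0, 0, -0.002, 0.06, 0.5],
])

```text
time: 23.3
eef_pos: [0.5695, -0.193, 0.0641]
orientation: [0.298, 0.954, -0.0, 0.001]
force: [-0.0, 0.6, 1.3]
opening: 0.0589
finger_force: 0.0
```

Request:
step_arm([
  [0, 0, 0, 0, 0, 0, 1],
  [0, 0, 0, 0, 0, 0, 1],
  [0, 0, 0, 0, 0, 0, 1],
  [0, 0, 0, 0, 0, 0, 1],
  [0, 0, 0, 0, 0, 0, 1],
  [0, 0, 0, 0, 0, 0, 1],
  [0, 0, 0, 0, 0, 0, 1],
  [0, 0, 0, 0, 0, 0, 1],
], squeeze=50)

```text
time: 24.1
eef_pos: [0.5696, -0.193, 0.0643]
orientation: [0.298, 0.954, -0.0, 0.001]
force: [0.3, 0.3, 5.4]
opening: 0.0533
finger_force: 52.7
```

Request:
step_arm([
  [0, 0, 0, 0, 0, -0.01, 1],
  [0, 0, 0, 0, 0, -0.025, 1],
  [0, 0, 0, 0, 0, -0.045, 1],
  [0, 0, 0, 0, 0, -0.065, 1],
  [0, 0, 0, 0, 0, -0.085, 1],
  [0, 0, 0, 0, 0, -0.1, 1],
  [0, 0, 0, 0, 0, -0.1, 1],
  [0, 0, 0, 0, 0, -0.1, 1],
])

```text
time: 24.9
eef_pos: [0.5686, -0.1926, 0.1634]
orientation: [0.298, 0.954, -0.0, 0.0]
force: [-0.1, -0.2, -1.3]
opening: 0.053
finger_force: 53.0
```

Run:
```python
from h import *
print(ctrl.sense()["finger_force"])
go(.5265,.18,.16,.02)
```

```text
52.975727333687246
t 24.9 pos [ 0.5686 -0.1926  0.1634] ya 0.965 F [-0.1 -0.2 -1.3] op 0.053
  turn [-0.     0.     0.945] shift [0.2467 0.2823 0.0034]
```

Request:
step_arm([
  [0, 0, 0.1, 0.025, 0.029, 0, 1],
  [0, 0, 0.22, 0.055, 0.063, 0, 1],
  [0, 0, 0.35, 0.087, 0.1, 0, 1],
  [0, 0, 0.48, 0.12, 0.137, 0, 1],
  [0, 0, 0.61, 0.152, 0.174, 0, 1],
  [0, 0, 0.74, 0.185, 0.211, 0, 1],
  [0, 0, 0.87, 0.217, 0.248, 0, 1],
  [0, 0, 0.945, 0.247, 0.282, 0, 1],
])

```text
time: 25.7
eef_pos: [0.5244, 0.1816, 0.1615]
orientation: [0.701, 0.713, -0.001, -0.001]
force: [0.9, 0.1, -2.1]
opening: 0.0533
finger_force: 53.0
```

Request:
step_arm([
  [0, 0, 0, 0, 0, 0, 1],
  [0, 0, 0, 0, 0, 0, 1],
  [0, 0, 0, 0, 0, 0, 1],
  [0, 0, 0, 0, 0, 0, 1],
  [0, 0, 0, 0, 0, 0, 1],
  [0, 0, 0, 0, 0, 0, 1],
  [0, 0, 0, 0, 0, 0, 1],
  [0, 0, 0, 0, 0, 0, 1],
])

```text
time: 26.5
eef_pos: [0.5264, 0.1795, 0.1634]
orientation: [0.7, 0.714, 0.0, 0.0]
force: [-0.5, 0.6, -1.2]
opening: 0.053
finger_force: 53.0
```

Run:
```python
from h import *
go(.5265,.18,.03,.02); print(ctrl.sense()["finger_force"])
im,cs=shot("scene","s9"); old=cv2.imread("pics/s8.png")[:,:,::-1]
d=abs(im.astype(int)-old).sum(2)>60
# bottom/left tray rim edges region unaffected by arm
print(d[175:250,220:300].mean(), d[215:250,290:325].mean())
```

```text
t 26.5 pos [0.5264 0.1795 0.1634] ya 0.019 F [-0.5  0.6 -1.2] op 0.053
  turn [ 0.    -0.    -0.001] shift [5.000e-04 1.000e-04 1.334e-01]
53.02359248511493
0.4115 0.08571428571428572
```

Request:
step_arm([
  [0, 0, 0, 0, 0, 0.02, 1],
  [0, 0, 0, 0, 0, 0.05, 1],
  [0, 0, 0, 0, 0, 0.08, 1],
  [0, 0, 0, 0, 0, 0.105, 1],
  [0, 0, 0, 0, 0, 0.12, 1],
  [0, 0, 0, 0, 0, 0.128, 1],
  [0, 0, 0, 0, 0, 0.132, 1],
  [0, 0, 0, 0, 0, 0.134, 1],
])

```text
time: 27.35
eef_pos: [0.5271, 0.18, 0.03]
orientation: [0.7, 0.714, 0.001, 0.0]
force: [0.1, 0.7, -0.7]
opening: 0.0531
finger_force: 53.0
```

Request:
step_arm([
  [0, 0, 0, 0, 0, 0, 1],
  [0, 0, 0, 0, 0, 0, 1],
  [0, 0, 0, 0, 0, 0, 0.6],
  [0, 0, 0, 0, 0, 0, 0.2],
  [0, 0, 0, 0, 0, 0, 0.15],
  [0, 0, 0, 0, 0, 0, 0.15],
  [0, 0, 0, 0, 0, -0.01, 0.15],
  [0, 0, 0, 0, 0, -0.03, 0.15],
])

```text
time: 28.15
eef_pos: [0.5245, 0.1794, 0.0583]
orientation: [0.7, 0.714, -0.002, -0.001]
force: [0.6, -0.2, -0.3]
opening: 0.0729
finger_force: 0.0
```

Request:
step_arm([
  [0, 0, 0, 0, 0, -0.04, 0.15],
  [0, 0, 0, 0, 0, -0.08, 0.15],
  [0, 0, 0, -0.02, 0, -0.115, 0],
  [0, 0, 0, -0.06, 0, -0.125, 0],
  [0, 0, 0, -0.1, 0, -0.125, 0],
  [0, 0, 0, -0.13, 0, -0.125, 0],
  [0, 0, 0, -0.13, 0, -0.125, 0],
  [0, 0, 0, -0.13, 0, -0.125, 0],
])

```text
time: 28.95
eef_pos: [0.529, 0.0495, 0.185]
orientation: [0.701, 0.714, 0.0, 0.0]
force: [0.7, 0.3, -0.1]
opening: 0.0854
finger_force: 0.0
```

Run:
```python
from h import *
d,cd=shot("side","d10"); im,cs=shot("scene","s10")
cv2.imwrite("pics/m10.png",np.vstack([im[120:330,150:550,::-1],d[190:330,130:530,::-1]]))
go(*nest(-.052,-.052),.185,YAW-np.pi/4)
```

```text
t 29.05 pos [0.5288 0.0506 0.1846] ya 0.02 F [-0.5  0.1  0.4] op 0.0851
  turn [ 0.    -0.001  0.629] shift [-0.2609 -0.0667 -0.0006]
```

View pics/m10.png

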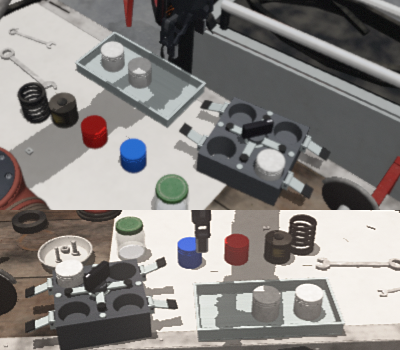

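Two pistons stand in the tray at crop (112,53) and (139,71). c is still ejected at (271,165).

Request:
step_arm([
  [0, 0, 0.08, -0.035, -0.009, 0, 0],
  [0, 0, 0.16, -0.075, -0.019, 0, 0],
  [0, 0, 0.25, -0.115, -0.029, 0, 0],
  [0, 0, 0.34, -0.155, -0.039, 0, 0],
  [0, 0, 0.43, -0.195, -0.05, 0, 0],
  [0, 0, 0.52, -0.23, -0.059, 0, 0],
  [0, 0, 0.629, -0.261, -0.067, 0, 0],
  [0, 0, 0.629, -0.261, -0.067, 0, 0],
])

```text
time: 29.85
eef_pos: [0.4671, -0.2147, 0.1846]
orientation: [0.887, 0.461, -0.0, 0.001]
force: [-0.4, 0.4, 1.2]
opening: 0.0855
finger_force: 0.0
```

Request:
step_arm([
  [0, 0, 0, 0, 0, 0.02, 0],
  [0, 0, 0, 0, 0, 0.04, 0],
  [0, 0, 0, 0, 0, 0.06, 0],
  [0, 0, 0, 0, 0, 0.06, 0],
  [0, 0, 0, 0, 0, 0.06, 0],
  [0, 0, 0, 0, 0, 0.06, 0],
  [0, 0, 0, 0, 0, 0.06, 0],
  [0, 0, 0, 0, 0, 0.06, 0],
])

```text
time: 30.65
eef_pos: [0.4679, -0.2127, 0.1254]
orientation: [0.887, 0.463, 0.001, 0.001]
force: [0.7, 0.4, 0.0]
opening: 0.0855
finger_force: 0.0
```

Run:
```python
from h import *
go(*nest(-.052,-.052),.063,YAW-np.pi/4)
```

```text
t 30.65 pos [ 0.4679 -0.2127  0.1254] ya -0.609 F [0.7 0.4 0. ] op 0.0855
  turn [ 0.002 -0.    -0.   ] shift [ 0.0007 -0.0011  0.0624]
```

Request:
step_arm([
  [0, 0, 0, 0, -0.001, 0.015, 0],
  [0, 0, 0, 0, -0.001, 0.03, 0],
  [0, 0, 0, 0, -0.001, 0.045, 0],
  [0, 0, 0, 0, -0.001, 0.055, 0],
  [0, 0, 0, 0, -0.001, 0.061, 0],
  [0, 0, 0, 0, -0.001, 0.061, 0],
  [0, 0, 0, 0, -0.001, 0.061, 0.2],
  [0, 0, 0, 0, -0.001, 0.061, 0.5],
])

```text
time: 31.45
eef_pos: [0.467, -0.2123, 0.0641]
orientation: [0.887, 0.463, 0.0, 0.001]
force: [0.1, -0.3, -0.7]
opening: 0.0592
finger_force: 0.0
```

Request:
step_arm([
  [0, 0, 0, 0, 0, 0, 1],
  [0, 0, 0, 0, 0, 0, 1],
  [0, 0, 0, 0, 0, 0, 1],
  [0, 0, 0, 0, 0, 0, 1],
  [0, 0, 0, 0, 0, 0, 1],
  [0, 0, 0, 0, 0, 0, 1],
  [0, 0, 0, 0, 0, 0, 1],
  [0, 0, 0, 0, 0, 0, 1],
], squeeze=50)

```text
time: 32.25
eef_pos: [0.4671, -0.2124, 0.0642]
orientation: [0.887, 0.463, 0.0, 0.001]
force: [0.8, 0.4, 5.7]
opening: 0.0531
finger_force: 52.4
```

Request:
step_arm([
  [0, 0, 0, 0, 0, -0.01, 1],
  [0, 0, 0, 0, 0, -0.025, 1],
  [0, 0, 0, 0, 0, -0.045, 1],
  [0, 0, 0, 0, 0, -0.065, 1],
  [0, 0, 0, 0, 0, -0.085, 1],
  [0, 0, 0, 0, 0, -0.105, 1],
  [0, 0, 0, 0, 0, -0.115, 1],
  [0, 0, 0, 0, 0, -0.115, 1],
])

```text
time: 33.05
eef_pos: [0.467, -0.2123, 0.1797]
orientation: [0.887, 0.463, 0.001, 0.001]
force: [1.0, -0.2, -2.0]
opening: 0.0533
finger_force: 53.4
```

Run:
```python
from h import *
print(ctrl.sense()["finger_force"])
go(.5285,.098,.178,.02)
```

```text
53.392348433844745
t 33.05 pos [ 0.467  -0.2123  0.1797] ya -0.609 F [ 1.  -0.2 -2. ] op 0.0533
  turn [ 0.003  0.001 -0.629] shift [ 0.2897 -0.1271  0.0014]
```

Request:
step_arm([
  [0, 0, -0.06, 0.025, -0.011, 0, 1],
  [0, 0, -0.14, 0.06, -0.026, 0, 1],
  [0, 0, -0.22, 0.1, -0.044, 0, 1],
  [0, 0, -0.31, 0.14, -0.061, 0, 1],
  [0, 0, -0.4, 0.18, -0.079, 0, 1],
  [0, 0, -0.49, 0.22, -0.096, 0, 1],
  [0, 0, -0.58, 0.26, -0.114, 0, 1],
  [0, 0, -0.629, 0.29, -0.127, 0, 1],
])

```text
time: 33.85
eef_pos: [0.5268, 0.1011, 0.1764]
orientation: [0.699, 0.716, -0.001, -0.001]
force: [0.1, -0.4, -0.4]
opening: 0.0532
finger_force: 53.4
```

Request:
step_arm([
  [0, 0, 0, 0, 0, 0, 1],
  [0, 0, 0, 0, 0, 0, 1],
  [0, 0, 0, 0, 0, 0, 1],
  [0, 0, 0, 0, 0, 0, 1],
  [0, 0, 0, 0, 0, 0, 1],
  [0, 0, 0, 0, 0, 0, 1],
  [0, 0, 0, 0, 0, 0, 1],
  [0, 0, 0, 0, 0, 0, 1],
])

```text
time: 34.65
eef_pos: [0.528, 0.0984, 0.1784]
orientation: [0.7, 0.714, 0.0, 0.0]
force: [0.4, -0.7, -0.6]
opening: 0.0536
finger_force: 53.4
```

Run:
```python
from h import *
go(.5285,.098,.03,.02); print(ctrl.sense()["finger_force"])
im,cs=shot("scene","s11"); old=cv2.imread("pics/s10.png")[:,:,::-1]
d=abs(im.astype(int)-old).sum(2)>60
print(d[170:215,225:260].mean(), d[145:200,240:300].mean())
```

```text
t 34.65 pos [0.528  0.0984 0.1784] ya 0.02 F [ 0.4 -0.7 -0.6] op 0.0536
  turn [ 0.  0. -0.] shift [-0.0004  0.0004  0.1484]
53.38850769214332
0.18857142857142858 0.19484848484848485
```

Request:
step_arm([
  [0, 0, 0, 0, 0, 0.03, 1],
  [0, 0, 0, 0, 0, 0.06, 1],
  [0, 0, 0, 0, 0, 0.09, 1],
  [0, 0, 0, 0, 0, 0.115, 1],
  [0, 0, 0, 0, 0, 0.133, 1],
  [0, 0, 0, 0, 0, 0.142, 1],
  [0, 0, 0, 0, 0, 0.147, 1],
  [0, 0, 0, 0, 0, 0.149, 1],
])

```text
time: 35.5
eef_pos: [0.5284, 0.0987, 0.0295]
orientation: [0.7, 0.714, 0.0, 0.0]
force: [-0.2, 0.3, -1.1]
opening: 0.0535
finger_force: 53.4
```

Request:
step_arm([
  [0, 0, 0, 0, 0, 0, 1],
  [0, 0, 0, 0, 0, 0, 1],
  [0, 0, 0, 0, 0, 0, 0.6],
  [0, 0, 0, 0, 0, 0, 0.2],
  [0, 0, 0, 0, 0, 0, 0.15],
  [0, 0, 0, 0, 0, 0, 0.15],
  [0, 0, 0, 0, 0, -0.01, 0.15],
  [0, 0, 0, 0, 0, -0.03, 0.15],
])

```text
time: 36.3
eef_pos: [0.5263, 0.0985, 0.0584]
orientation: [0.7, 0.714, -0.001, -0.001]
force: [1.0, -0.8, -0.6]
opening: 0.0726
finger_force: 0.0
```

Request:
step_arm([
  [0, 0, 0, 0, 0, -0.04, 0.15],
  [0, 0, 0, 0, 0, -0.08, 0.15],
  [0, 0, 0, -0.02, 0, -0.115, 0],
  [0, 0, 0, -0.06, 0, -0.125, 0],
  [0, 0, 0, -0.1, 0, -0.125, 0],
  [0, 0, 0, -0.13, 0, -0.125, 0],
  [0, 0, 0, -0.13, 0, -0.125, 0],
  [0, 0, 0, -0.13, 0, -0.125, 0],
])

```text
time: 37.1
eef_pos: [0.5306, -0.0317, 0.1849]
orientation: [0.701, 0.714, 0.0, 0.0]
force: [-0.1, 0.3, 0.7]
opening: 0.0855
finger_force: 0.0
```

Run:
```python
from h import *
d,cd=shot("side","d12"); im,cs=shot("scene","s12")
cv2.imwrite("pics/m12.png",np.vstack([im[120:330,150:550,::-1],d[190:330,130:530,::-1]]))
go(.5103,-.1515,.18,YAW+np.pi/4)
```

```text
t 37.2 pos [ 0.5305 -0.0306  0.1845] ya 0.021 F [-0.4 -0.5  0.5] op 0.0852
  turn [ 0.    -0.001 -0.942] shift [-0.1205 -0.0226  0.0044]
```

View pics/m12.png

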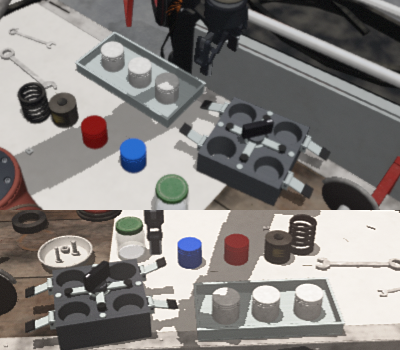

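All three pistons stand in the tray at crop (113,52), (139,71) and (166,87). Now I grip the knob again and close the clamp.

Request:
step_arm([
  [0, 0, -0.12, -0.03, -0.006, 0, 0],
  [0, 0, -0.26, -0.06, -0.011, 0, 0],
  [0, 0, -0.4, -0.09, -0.017, 0, 0],
  [0, 0, -0.54, -0.12, -0.022, 0, 0],
  [0, 0, -0.68, -0.12, -0.022, 0, 0],
  [0, 0, -0.82, -0.12, -0.022, 0, 0],
  [0, 0, -0.942, -0.12, -0.022, 0, 0],
  [0, 0, -0.942, -0.12, -0.022, 0, 0],
])

```text
time: 38.0
eef_pos: [0.5111, -0.1505, 0.1842]
orientation: [0.299, 0.954, 0.0, -0.0]
force: [-1.0, 0.4, -0.0]
opening: 0.0857
finger_force: 0.0
```

Request:
step_arm([
  [0, 0, 0, 0, 0, 0.01, 0],
  [0, 0, 0, 0, 0, 0.03, 0],
  [0, 0, 0, 0, 0, 0.055, 0],
  [0, 0, 0, 0, 0, 0.08, 0],
  [0, 0, 0, 0, 0, 0.092, 0],
  [0, 0, 0, 0, 0, 0.096, 0],
  [0, 0, 0, 0, 0, 0.096, 0],
  [0, 0, 0, 0, 0, 0.096, 0],
])

```text
time: 38.8
eef_pos: [0.512, -0.1521, 0.0894]
orientation: [0.3, 0.954, -0.0, 0.001]
force: [-0.1, 0.2, -0.1]
opening: 0.0854
finger_force: 0.0
```

Request:
step_arm([
  [0, 0, 0, 0, 0, 0, 0.5],
  [0, 0, 0, 0, 0, 0, 0.9],
  [0, 0, 0, 0, 0, 0, 1],
  [0, 0, 0, 0, 0, 0, 1],
  [0, 0, 0, 0, 0, 0, 1],
  [0, 0, 0, 0, 0, 0, 1],
  [0, 0, 0, 0, 0, 0, 1],
  [0, 0, 0, 0, 0, 0, 1],
], squeeze=60)

```text
time: 39.6
eef_pos: [0.5108, -0.1522, 0.0887]
orientation: [0.299, 0.954, -0.001, -0.0]
force: [-4.1, -2.8, 5.7]
opening: 0.0142
finger_force: 59.8
```

Run:
```python
from h import *
go(.5103,-.1515,.088,YAW+np.pi/2); print(ctrl.sense()["finger_force"])
```

```text
t 39.6 pos [ 0.5108 -0.1522  0.0887] ya 0.963 F [-4.1 -2.8  5.7] op 0.0142
  turn [-0.001 -0.    -0.785] shift [0.0008 0.0003 0.0007]
59.75769639015198
```

Request:
step_arm([
  [0, 0, -0.05, 0, 0, 0, 1],
  [0, 0, -0.1, 0, 0, 0, 1],
  [0, 0, -0.16, 0, 0, 0, 1],
  [0, 0, -0.22, 0, 0, 0, 1],
  [0, 0, -0.28, 0, 0, 0, 1],
  [0, 0, -0.34, 0, 0, 0, 1],
  [0, 0, -0.39, 0, 0, 0, 1],
  [0, 0, -0.44, 0, 0, 0, 1],
])

```text
time: 40.4
eef_pos: [0.5111, -0.1515, 0.0886]
orientation: [0.084, 0.996, 0.0, 0.0]
force: [-1.7, -1.0, 5.1]
opening: 0.0142
finger_force: 59.8
```

Request:
step_arm([
  [0, 0, -0.06, 0, 0, 0, 1],
  [0, 0, -0.12, 0, 0, 0, 1],
  [0, 0, -0.18, 0, 0, 0, 1],
  [0, 0, -0.24, 0, 0, 0, 1],
  [0, 0, -0.3, 0, 0, 0, 1],
  [0, 0, -0.345, 0, 0, 0, 1],
  [0, 0, -0.355, 0, 0, 0, 1],
  [0, 0, -0.355, 0, 0, 0, 1],
])

```text
time: 41.2
eef_pos: [0.5111, -0.1509, 0.0887]
orientation: [-0.092, 0.996, 0.001, 0.0]
force: [-2.2, 2.3, 5.7]
opening: 0.0136
finger_force: 59.9
```

Request:
step_arm([
  [0, 0, 0, 0, 0, 0, 0.5],
  [0, 0, 0, 0, 0, 0, 0.2],
  [0, 0, 0, 0, 0, 0, 0],
  [0, 0, 0, 0, 0, 0, 0],
  [0, 0, 0, 0, 0, -0.03, 0],
  [0, 0, 0, 0, 0, -0.07, 0],
  [0, 0, 0, 0, 0, -0.11, 0],
  [0, 0, 0, 0, 0, -0.15, 0],
])

```text
time: 42.0
eef_pos: [0.5108, -0.1516, 0.2395]
orientation: [-0.093, 0.996, 0.0, -0.0]
force: [-0.1, -0.3, -0.2]
opening: 0.0852
finger_force: 0.0
```

Request:
step_arm([
  [0, 0, 0, 0, 0, 0, 0],
  [0, 0, 0, 0, 0, 0, 0],
  [0, 0, 0, 0, 0, 0, 0],
  [0, 0, 0, 0, 0, 0, 0],
  [0, 0, 0, 0, 0, 0, 0],
  [0, 0, 0, 0, 0, 0, 0],
  [0, 0, 0, 0, 0, 0, 0],
  [0, 0, 0, 0, 0, 0, 0],
])

```text
time: 42.8
eef_pos: [0.511, -0.1517, 0.2381]
orientation: [-0.093, 0.996, 0.0, -0.0]
force: [-0.0, 0.3, -0.5]
opening: 0.0855
finger_force: 0.0
```

Run:
```python
from h import *
d,cd=shot("side","d14"); im,cs=shot("scene","s14")
a=cv2.resize(im[140:330,200:500,::-1],(600,380)); b=cv2.resize(d[220:330,140:490,::-1],(600,189))
cv2.imwrite("pics/m14.png",np.vstack([a,b]))
```

```text
(no output)
```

View pics/m14.png

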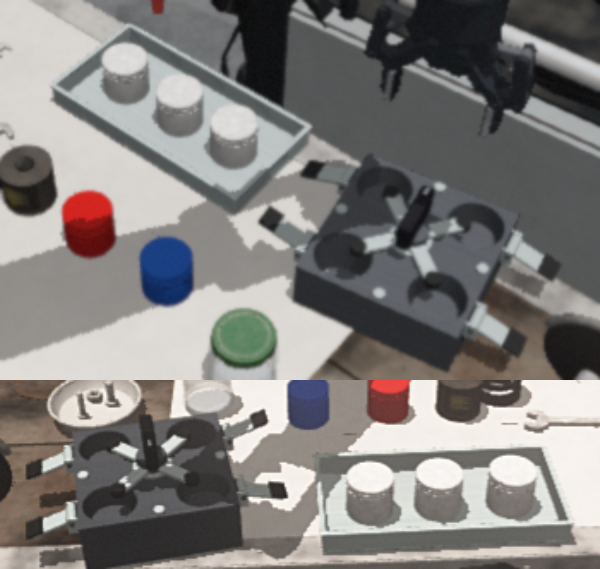

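The clamp is closed, with its legs over the empty pockets. Three pistons stand on the tray floor at crop (125,70), (179,103) and (234,134), and the arm is clear, so I hand in.

```bash
python3 -c "
from cell import ctrl
print(ctrl.hand_in())"
```

```text
the job is handed in; nothing more can be done
None
```

I opened the clamp, ejected all three pistons present (b, c and d; pocket a was empty) and stood them unstacked on the tray floor. I then turned the clamp closed again and handed the job in at about 43 s, without touching the grease pot or spring.

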